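# Seat the shaker tray in its notches and latch it

### The job

The tray of the bench shaker has been left drawn forward with two beakers standing on it. With your fingertips push the tray gently back along its rails by its upright front plate until you feel it drop into the locating notches, then push the red swing latch round, across the tray's front corner, as far as it goes. Do not lift the tray, do not touch or upset the beakers, and leave everything else on the bench where it is.

Things in the scene. Friction and masses are not known exactly. Their poses are not given: they have to be found in the camera images.
- shaker: Bench-top shaker, fixed: white case, aluminium platform, 245 (x) x 215 (y) x 58 mm. Origin: centre of its underside. x runs level along the rails from the front (control panel) to the back, the way the tray is pushed; y to its left. Two dark steel rails, tops at z = 70 mm, at y = +-59.5 mm; each has two notches 6 mm deep. End stops on the rails about 25 mm past the seated place.
- tray: Loose blue tray, 150 x 150 mm, about 0.6 kg, on four cleats that drop all at once into their own notches. Origin: tray's middle, at the underside of the cleats; axes as the shaker's. Origin at shaker z = 70 mm sliding, 64 seated. Above the origin: plate top 16 mm, rim 24, push plate 54. Starts 50 to 85 mm before its seat. Slides at 1 to 4 N; seated it has 2.5 mm play each way, then stops dead.
- push_plate (a point): Middle of the front face of the tray's upright push plate: 60 mm wide, 4 mm thick, reaching 19 mm above and 19 mm below this point; the face looks to the tray's -x. In front of it the flat tray plate goes on for 30 mm. The beakers' centres are about 80 mm behind it.
- seat (a point): Fixed point on the shaker where the tray's origin lies when the tray is seated in the notches.
- latch_pivot (a point): Vertical axis of the swing latch, a red flat bar 46 mm long, 14 wide, 5 thick on a post at the right front of the platform; this point is at the bar's mid-thickness. With the tray seated the bar passes 2 mm above the tray's plate; with the tray not seated the tray's edge blocks it.
- latch_peg (a point): Middle of the upright black finger peg on the latch bar, 36 mm from the pivot axis; 11 mm in diameter, reaching 12 mm above and 13 mm below this point, where it meets the bar.
- latch (a joint): Latch angle (rad): 0 = bar points to the front (the shaker's -x), growing as it turns clockwise seen from above; pi/2 = stop, bar points to the shaker's +y, over the tray's right front corner. It stays where it is left; about 1 N at the peg turns it. Starts open, between -0.5 and 0.1.
- beaker_a: Larger glass beaker, 59 mm wide, 71 mm high, loose on the left of the tray's rubber mat. Origin at the centre of its underside.
- beaker_b: Smaller glass beaker, 49 mm wide, 59 mm high, loose on the right of the mat. Origin at the centre of its underside.
- dropper_red: Brown dropper bottle with red bulb, 37 mm wide, 96 mm high; bystander. Origin under its centre.
- dropper_black: Brown dropper bottle with black bulb, 37 mm wide, 96 mm high; bystander. Origin under its centre.
- weighing_bottle: Small open glass bottle, 36 mm wide, 52 mm high; bystander. Origin under its centre.
- crucible: White porcelain crucible, 41 mm wide, 32 mm high; bystander. Origin under its centre.
- stopper: Red rubber stopper, 25 mm wide, 24 mm high; bystander. Origin under its centre.
There are look-alikes about, which are no part of the job. What is shaped like the beaker_b but green or purple is not meant.

How it is judged:
On the way, in this order (a step that is already met when the one before it is completed fails the run):
1. the tray has dropped into its notches, the latch still open (z of tray in the frame of shaker below 0.066 m and horizontal distance between tray and seat below 0.005 m and angle between tray's own z axis and vertical below 0.03 rad and value of joint latch below 0.8 rad), for 0.2 s.
2. the latch is round across the tray's corner (value of joint latch above 1.4 rad), for 0.2 s.
At the end, for the whole second after the job is handed in: The tray sits level in its notches (origin within 5 mm of the seat and no more than 2 mm above it), the latch is turned to at least 1.40 rad, across the tray's corner, and both beakers stand upright at rest on the tray (z of tray in the frame of shaker below 0.066 m and horizontal distance between tray and seat below 0.005 m and angle between tray's own z axis and vertical below 0.03 rad and value of joint latch above 1.4 rad and angle between each of beaker_a, beaker_b's own z axis and vertical below 0.1 rad and z of each of beaker_a, beaker_b in the frame of tray below 0.021 m and horizontal distance between each of beaker_a, beaker_b and tray below 0.075 m and linear speed of tray below 0.01 m/s and linear speed of each of beaker_a, beaker_b below 0.02 m/s); the robot touches nothing.
It fails at once if the tray is lifted off its rails (more than 8 mm above sliding height) (z of tray in the frame of shaker above 0.078 m).
It fails at once if the tray is tipped by more than about 8 degrees (angle between tray's own z axis and vertical above 0.14 rad).
It fails at once if the tray is rammed: the robot pushes it with more than 45 N (contact force between any of the fingers, the arm and tray above 45 N).
It fails at once if a beaker is touched by the robot, tipped or lifted (contact force between any of the fingers, the arm and beaker_a above 0.5 N or angle between any of beaker_a, beaker_b's own z axis and vertical above 0.3 rad or z of any of beaker_a, beaker_b in the frame of tray above 0.033 m or contact force between any of the fingers, the arm and beaker_b above 0.5 N).
It fails at once if a bystander is moved by more than 20 mm (distance of any of dropper_red, dropper_black, weighing_bottle, crucible, stopper from where it was at the start of the episode above 0.02 m).
It also fails if it takes over 42 s, if anything falls off the work surface, if the arm or the gripper's body presses on something with over 40 N, if the wrist force passes 120 N, or if a joint passes its speed limit or range.

### The arm

A 7-joint arm with a two-finger parallel gripper is mounted at the origin on the work surface; the furniture and walls round the work are solid. World frame = base frame: x ahead of the robot, y to its left, z up, the work surface at z = 0. Lengths are in m, angles in rad, forces in N, time in s.
With the tool pointing down it reaches from about 0.4 to 0.875 m from the base axis. Payload 19.3 kg.
Tool frame: the origin (TCP) lies on the centre line of the jaws, within the pads' length; the fingertips stand 14 mm ahead of it and the grasp point (between the pads) lies 5 mm behind it; x points along the fingers, y is the direction in which the jaws open and shut, and the axes are right-handed (so a half turn about x gives the same grasp; the last joint's range is limited). The gripper opens to 85 mm and grips with 20 to 120 N. Pads are 22 mm wide; open, the fingers measure 114 mm over their backs; the gripper's body (76 mm by 85 mm) begins 54 mm behind the grasp point. The pads swing forward as they close: fully open they stand 13 mm farther back than shut.
Start: joints at [1.201, 0.521, -0.036, 1.599, 0.021, 1.021, -0.113], TCP at [0.185, -0.597, 0.245] pointing down, gripper open.
Joint ranges: [-2.91, 2.91], [-0.3, 2.13], [-1.5, 1.42], [0.17, 2.43], [-1.26, 4.41], [0.16, 1.93], [-2.52, 2.52]. Speed limits (rad/s): [1.89, 1.89, 2.39, 2.39, 3.01, 3.01, 3.01].

### API

Orientations are given as [roll, pitch, yaw] about the fixed x, y, z axes, in that order (R = Rz(yaw) Ry(pitch) Rx(roll)).
In Python, from workcell import monitor, optics, bot gives the robot as it stands.
- The arm moves only by the tool arm_command, never from a script. Its arguments are lists of equal length, an entry for each row: "delta_pos": the shift along the tool's x, y, z as a fraction of full scale, a list of three; "rotation": the turn, a rotation vector about the tool's x, y, z as a fraction of full scale, a list of three. In form: {"delta_pos": [[dx, dy, dz], ...], "rotation": [[wx, wy, wz], ...]}. A call has 1 to 10 rows; each row shifts and turns the pose as measured when the row begins, along the tool's axes as they then stand; what a row does not reach is not made up. Full scale, the value 1, is 30 mm for a shift and 6 degrees for a turn. A row lasts 1/10 s, in which the tool goes at most 50 mm and 8.59 degrees, less where a joint would pass 70% of its speed; a pose out of reach is approached as far as the arm can. A call with a number of a shift or a turn outside -1 to 1 is refused whole. A call with a gripper value outside its range is refused whole. "gripper" is the closure, from -1 (fully open) to 1 (shut), so that 0 is half open, set as the call begins (left out, the last holds). The fingers move at their own pace and stop on an object; "grip_force" is the grip in N (left out, the last holds). Time passes only in rows, so rows that do not move let the fingers close. It gives the time, the measured TCP pose, the force and the opening at its end, in the units of the state.
- monitor.observe(): the state, without advancing time (a new reading comes with each control period).
- optics.grab_frame(name): name is "scene" or "top"; returns the picture (384x512x3 uint8, red, green, blue); there is no depth.
- optics.camera_params(name): a dict with "fx", "fy", "cx", "cy" (pixels), "dist_coeffs" ([k1, k2, p1, p2, k3] as OpenCV has them; the pictures are not rectified), "origin" and "rotation" of the camera in the world. Camera axes: x right, y down, z forward; pixel columns grow to the right and rows downward; lengths in m; the calibration is good to about 2 mm. A picture is of the moment at which its call begins. camera_params takes no time and is no camera call.
- bot.job_done(): hands the job in, once; it reports no verdict.
The state is a dict: "clock": time; "qpos": joint angles; "qd": joint speeds; "joint_efforts": joint torques, N m; "position": TCP position; "tool_rot": TCP orientation; "force": force on the tool from outside, world axes, zero at the start; "moment": the same for the moment, N m; "grip_width": finger opening in m.
Only numpy, scipy, OpenCV 4.12 (cv2) and the standard library are available. Lean on these libraries where they do the work, as an engineer would, in place of code of your own. Each camera call takes 0.05 s, during which the arm holds its last target. There are 200 camera calls.

## Working session

There is one attempt and no reset: what is moved stays moved. The work goes in short steps, Python scripts to look and compute and a tool call to move; the robot and the scene stay as the last step left them, time stands still between calls to the robot, and variables do not carry over. Pictures are saved under pics/ and viewed, about 8 in all and at most 12, crops included, and the job is handed in when it is done.

Besides the shell and the picture viewer there is one more tool, called after ">>>" as name(argument=value, ...) on one line, values as JSON. arm_command: Moves the arm, as the interface text tells. Its arguments: {"type":"object","properties":{"delta_pos":{"type":"array","items":{"type":"array","items":{"type":"number"}}},"rotation":{"type":"array","items":{"type":"array","items":{"type":"number"}}},"gripper":{"type":"number"},"grip_force":{"type":"number"}},"required":["delta_pos","rotation"]}

```bash
ls; mkdir -p pics
python3 - <<'E'
from workcell import monitor, optics, bot
import cv2
s=monitor.observe()
for k in s: print(k,s[k])
for n in("scene","top"):
    im=optics.grab_frame(n); cv2.imwrite(f"pics/{n}0.png",cv2.resize(im[:,:,::-1],(800,600),interpolation=cv2.INTER_CUBIC)); cv2.imwrite(f"raw_{n}.png",im[:,:,::-1])
    print(optics.camera_params(n))
E
```

```text
pics
clock 0.0
qpos [ 1.20081922  0.5219917  -0.036328    1.59999348  0.02119946  1.02107484
 -0.11277936]
qd [-6.86339164e-04  3.57902291e-05  4.45293725e-05 -1.65722674e-03
  1.01665552e-03  6.44194347e-04  8.49981391e-04]
joint_efforts [-5.41923928e-04 -9.27130651e+01  1.97946087e+00 -3.69931126e+01
  1.76265469e-02  8.32777005e-03 -1.28294388e-05]
position [ 0.1844437  -0.59684265  0.24474481]
tool_rot [-1.50111954  1.56971391  1.94026087]
force [ 0.25444211 -0.28286306 -0.31370668]
moment [ 0.04895637 -0.07435081  0.00167837]
grip_width 0.0853565094221895
{'fx': 462.40433419989824, 'fy': 462.40433419989824, 'cx': 258.2656743797878, 'cy': 192.97797372544156, 'dist_coeffs': array([-0.05550183,  0.        ,  0.        ,  0.        ,  0.        ]), 'origin': array([ 0.25003562, -0.4586301 ,  0.84269136]), 'rotation': array([-2.43176668,  0.00253189, -0.40979481])}
{'fx': 473.5850978610719, 'fy': 473.5850978610719, 'cx': 252.91066962945547, 'cy': 189.02466825575303, 'dist_coeffs': array([-0.05258783,  0.        ,  0.        ,  0.        ,  0.        ]), 'origin': array([0.43976279, 0.13647324, 1.306586  ]), 'rotation': array([-3.08674248, -0.00598873, -1.54196236])}
```

View pics/scene0.png

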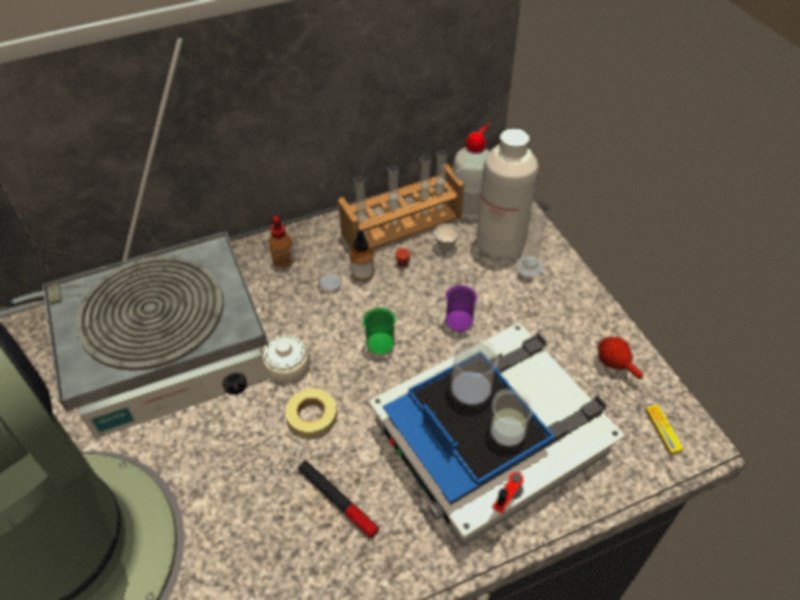

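View pics/top0.png

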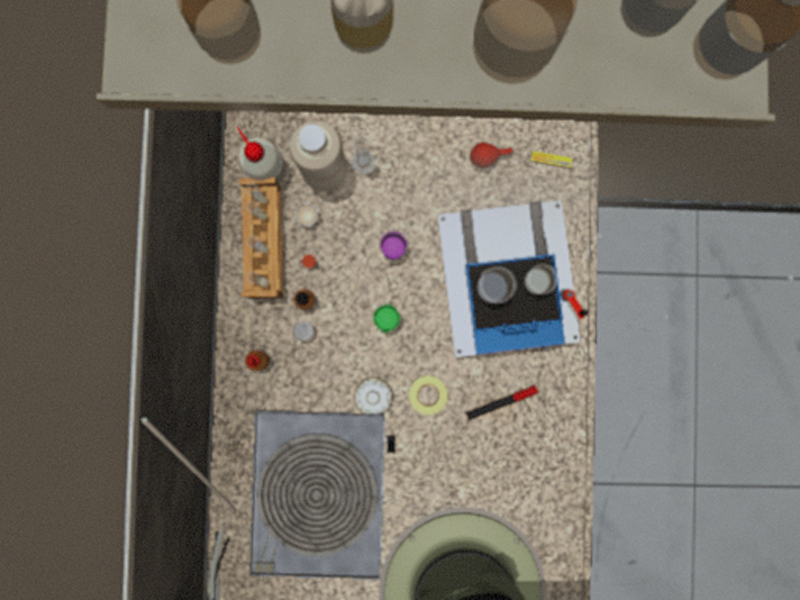

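The scene shot has the shaker around (500,430) and its red latch at (510,492). The top shot has the case corners at about (440,213), (560,203), (578,343) and (455,357), the tray at (515,305) and the latch from (567,295) to (583,313). I'll take closer crops to measure from.

```bash
cat > h.py <<'E'
from workcell import monitor, optics, bot
import numpy as np, cv2
from scipy.spatial.transform import Rotation as Ro
def cam(n):
    p=optics.camera_params(n); K=np.array([[p['fx'],0,p['cx']],[0,p['fy'],p['cy']],[0,0,1]])
    return K,p['dist_coeffs'],p['origin'],Ro.from_euler('xyz',p['rotation']).as_matrix()
def ray(n,uv):
    K,d,o,R=cam(n); q=cv2.undistortPoints(np.array(uv,float).reshape(-1,1,2),K,d)[:,0]
    return o,np.c_[q,np.ones(len(q))]@R.T
def at_z(n,uv,z):
    o,r=ray(n,uv); return o+r*((z-o[2])/r[:,2])[:,None]
def proj(n,P):
    K,d,o,R=cam(n); Pc=(np.array(P,float).reshape(-1,3)-o)@R
    return cv2.projectPoints(Pc,np.zeros(3),np.zeros(3),K,d)[0][:,0]
E
python3 - <<'E'
from h import *
t=cv2.imread('raw_top.png'); s=cv2.imread('raw_scene.png')
cv2.imwrite('pics/tc.png',cv2.resize(t[122:234,272:386],None,fx=5,fy=5,interpolation=cv2.INTER_CUBIC))
cv2.imwrite('pics/sc.png',cv2.resize(s[205:345,235:403],None,fx=4.2,fy=4.2,interpolation=cv2.INTER_CUBIC))
f=.64
print(at_z('top',np.array([[440,213],[560,203],[578,343],[455,357]])*f,.058))
E
```

```text
[[ 0.65107441  0.05874217  0.058     ]
 [ 0.67479718 -0.14617311  0.058     ]
 [ 0.43680389 -0.18061966  0.058     ]
 [ 0.40750011  0.02725694  0.058     ]]
```

View pics/tc.png

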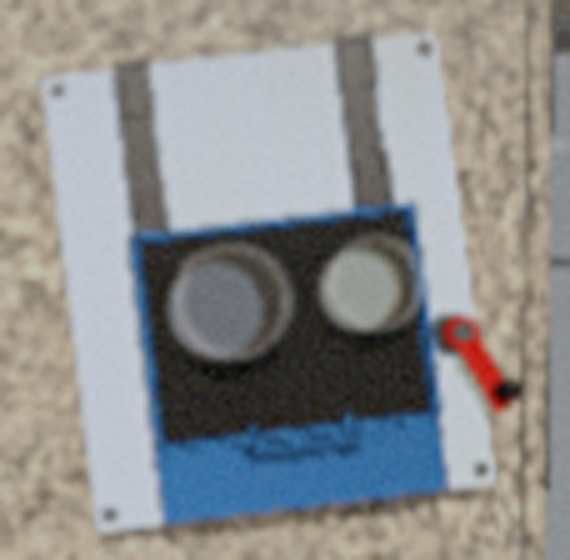

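View pics/sc.png

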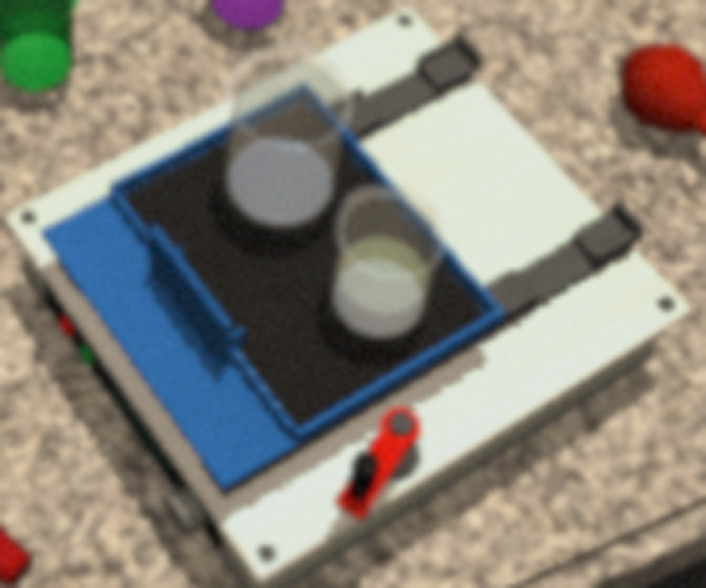

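```bash
cat > m.py <<'E'
from h import *
T=lambda p:(np.array(p,float)+.5)/5-.5+[272,122]
S=lambda p:(np.array(p,float)+.5)/4.2-.5+[235,205]
C=at_z('top',T([[40,77],[437,33],[495,485],[103,533]]),.058)[:,:2]
ref=np.array([[.1225,.1075],[.1225,-.1075],[-.1225,-.1075],[-.1225,.1075]])
def fit(ref,C):
    a=ref-ref.mean(0);b=C-C.mean(0); th=np.arctan2((a[:,0]*b[:,1]-a[:,1]*b[:,0]).sum(),(a*b).sum())
    R=np.array([[np.cos(th),-np.sin(th)],[np.sin(th),np.cos(th)]]); t=C.mean(0)-R@ref.mean(0)
    return th,R,t,np.abs((ref@R.T+t)-C).max()
th,R,t,e=fit(ref,C)
if __name__=='__main__':
    print('shaker top',th,t,e)
    C2=at_z('scene',S([[5,218],[405,8],[690,305],[262,583]]),.058)[:,:2]
    print('shaker scene',fit(ref[[3,0,1,2]],C2))
    sh=lambda P:(P[:,:2]-t)@R
    f=lambda n,uv,z:np.c_[at_z(n,uv,z)[:,:2],sh(at_z(n,uv,z))].round(4)
    print('tray front TL,TR',f('top',T([[162,523],[445,488]]),.086))
    print('tray back',f('top',T([[133,238],[413,205]]),.094))
    print('tray scene frontL, frontR',f('scene',S([[43,234],[225,490]]),.086))
    print('tray scene rim backL,backR',f('scene',S([[305,86],[500,310]]),.094))
    print('plate top scene',f('scene',S([[155,228],[238,336]]),.124))
    print('plate top top',f('top',T([[247,450],[357,435]]),.124))
    print('pivot',f('top',T([[460,330]]),.087),f('scene',S([[400,422]]),.09))
    print('pegtop',f('top',T([[512,388]]),.112),f('scene',S([[365,462]]),.112))
    print('beakers bottom',f('scene',S([[280,185],[378,300]]),.09))
E
python3 m.py
```

```text
shaker top 0.14962026009345705 [ 0.54404297 -0.06036375] 0.003033514981375919
shaker scene (np.float64(0.1564925148510955), array([[ 0.98778002, -0.15585455],
       [ 0.15585455,  0.98778002]]), array([ 0.5443629 , -0.06191596]), np.float64(0.0022360895739217124))
tray front TL,TR [[ 0.415  -0.0031 -0.1191  0.0758]
 [ 0.437  -0.1492 -0.1191 -0.0719]]
tray back [[ 0.561   0.0161  0.0282  0.0731]
 [ 0.5825 -0.1283  0.0279 -0.0729]]
tray scene frontL, frontR [[ 0.4158 -0.0076 -0.1189  0.0713]
 [ 0.4374 -0.1537 -0.1193 -0.0764]]
tray scene rim backL,backR [[ 0.561   0.0144  0.0279  0.0714]
 [ 0.5832 -0.1294  0.0284 -0.0741]]
plate top scene [[ 0.4533 -0.0469 -0.0877  0.0268]
 [ 0.463  -0.1091 -0.0874 -0.0361]]
plate top top [[ 0.4533 -0.0405 -0.0867  0.0332]
 [ 0.4624 -0.0956 -0.086  -0.0226]]
pivot [[ 0.519  -0.1554 -0.039  -0.0903]] [[ 0.5179 -0.1574 -0.0403 -0.0921]]
pegtop [[ 0.4887 -0.1765 -0.0721 -0.1066]] [[ 0.4884 -0.1761 -0.0723 -0.1062]]
beakers bottom [[ 0.5258 -0.0293 -0.0135  0.0334]
 [ 0.5379 -0.1013 -0.0121 -0.0396]]
```

```bash
cat >> h.py <<'E'
TH=0.153; C0=np.array([.5442,-.0611]); RS=np.array([[np.cos(TH),-np.sin(TH)],[np.sin(TH),np.cos(TH)]])
def W(x,y,z): return np.r_[C0+RS@[x,y],z]
def state():
    s=monitor.observe(); Rt=Ro.from_euler('xyz',s['tool_rot']).as_matrix(); p=s['position']
    print('t',round(s['clock'],2),'pos',p.round(4),'shk',((p[:2]-C0)@RS).round(4),'F_shk',(s['force'][:2]@RS).round(2),s['force'][2].round(2),'grip',round(s['grip_width'],4))
    return s,Rt,p
def plan(target,sgn=1):
    s,Rt,p=state()
    y=np.r_[RS@[0,sgn],0.]; x=np.array([0,0,-1.]); G=np.c_[x,y,np.cross(x,y)]
    print('delta tool units',(Rt.T@(target-p)/.03).round(2),'rot units',(Ro.from_matrix(Rt.T@G).as_rotvec()/np.radians(6)).round(2))
E
python3 - <<'E'
from h import *
s,Rt,p=state(); print(Rt.round(3)); print(s['qpos'].round(2))
tg=W(-.135,-.003,.26); print(tg)
plan(tg,1); plan(tg,-1)
E
```

```text
t 0.1 pos [ 0.1845 -0.5969  0.2448] shk [-0.4372 -0.4747] F_shk [0.24 0.21] -0.6 grip 0.0855
[[-0.     0.295 -0.955]
 [ 0.001 -0.955 -0.295]
 [-1.    -0.001  0.   ]]
[ 1.2   0.52 -0.04  1.6   0.02  1.02 -0.11]
[ 0.41123424 -0.08463946  0.26      ]
t 0.1 pos [ 0.1845 -0.5969  0.2448] shk [-0.4372 -0.4747] F_shk [0.24 0.21] -0.6 grip 0.0855
delta tool units [ -0.49 -14.08 -12.26] rot units [-2.86e+01 -1.00e-02  0.00e+00]
t 0.1 pos [ 0.1845 -0.5969  0.2448] shk [-0.4372 -0.4747] F_shk [0.24 0.21] -0.6 grip 0.0855
delta tool units [ -0.49 -14.08 -12.26] rot units [1.4  0.   0.01]
```

>>> arm_command(delta_pos=[[-0.2,-0.8,-0.7],[-0.2,-1,-0.9],[-0.2,-1,-0.9],[-0.2,-1,-0.9],[0,-1,-0.9],[0,-1,-0.9],[0,-1,-0.9],[0,-1,-0.9],[0,-1,-0.9],[0,-1,-0.9]], rotation=[[0.14,0,0],[0.14,0,0],[0.14,0,0],[0.14,0,0],[0.14,0,0],[0.14,0,0],[0.14,0,0],[0.14,0,0],[0.14,0,0],[0.14,0,0]], gripper=1)

```text
clock: 1.1
position: [0.3764, -0.2408, 0.2672]
tool_rot: [-0.79, 1.566, 2.491]
force: [0.2, -0.7, 0.7]
grip_width: 0.0001
```

Run:
```python
from h import *
plan(W(-.135,-.003,.26),-1)
```

```text
t 1.1 pos [ 0.3764 -0.2408  0.2672] shk [-0.1932 -0.152 ] F_shk [ 0.08 -0.68] 0.74 grip 0.0001
delta tool units [ 0.25 -4.99 -1.87] rot units [-0.13  0.03  0.03]
```

>>> arm_command(delta_pos=[[0,-1,-0.4],[0,-1,-0.4],[0,-1,-0.4],[0,-1,-0.4],[0.2,-0.9,-0.3],[0,0,0]], rotation=[[-0.1,0,0],[0,0,0],[0,0,0],[0,0,0],[0,0,0],[0,0,0]])

```text
clock: 1.7
position: [0.4133, -0.0756, 0.2611]
tool_rot: [-1.011, 1.566, 2.287]
force: [-0.3, -0.5, 0.9]
grip_width: 0.0001
```

Run:
```python
from h import *
plan(W(-.13,-.003,.110),-1)
im=optics.grab_frame('scene'); cv2.imwrite('pics/s1.png',im[:,:,::-1])
```

```text
t 1.7 pos [ 0.4133 -0.0756  0.2611] shk [-0.1315  0.0056] F_shk [-0.41 -0.48] 0.88 grip 0.0001
delta tool units [ 5.04  0.31 -0.06] rot units [0.03 0.03 0.04]
```

View pics/s1.png

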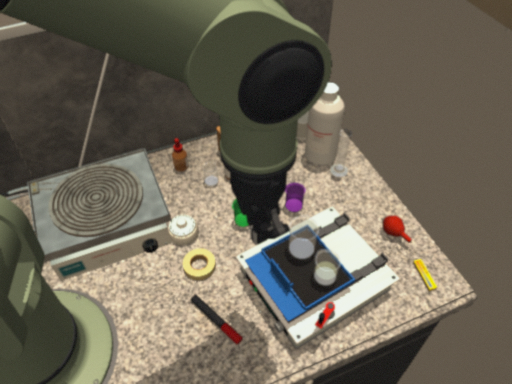

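The gripper hangs over the front of the tray at about (265,230), ahead of the push plate at (275,265). Next I'll lower it.

>>> arm_command(delta_pos=[[0.8,0.3,0],[0.8,0,0],[0.8,0,0],[0.8,0,0],[0.7,0,0],[0.5,0,0],[0.4,0,0],[0.2,0,0],[0,0,0]], rotation=[[0,0,0],[0,0,0],[0,0,0],[0,0,0],[0,0,0],[0,0,0],[0,0,0],[0,0,0],[0,0,0]])

```text
clock: 2.65
position: [0.4134, -0.0935, 0.1062]
tool_rot: [-0.224, 1.568, 3.065]
force: [0.4, -0.4, 0.5]
grip_width: -0.0
```

Run:
```python
from h import *
plan(W(-.105,-.003,.110),-1)
```

```text
t 2.65 pos [ 0.4134 -0.0935  0.1062] shk [-0.1342 -0.0121] F_shk [ 0.36 -0.46] 0.49 grip -0.0
delta tool units [-0.13 -0.31 -0.97] rot units [-0.05  0.03  0.01]
```

>>> arm_command(delta_pos=[[-0.1,-0.3,-0.2],[0,0,-0.2],[0,0,-0.15],[0,0,-0.1],[0,0,-0.1],[0,0,-0.1],[0,0,-0.1],[0,0,-0.1]], rotation=[[0,0,0],[0,0,0],[0,0,0],[0,0,0],[0,0,0],[0,0,0],[0,0,0],[0,0,0]])

```text
clock: 3.45
position: [0.4465, -0.0796, 0.1116]
tool_rot: [0.929, 1.57, -2.066]
force: [-5.9, -0.7, 4.0]
grip_width: -0.0002
```

Run:
```python
from h import *
plan(W(-.05,-.003,.110),-1)
```

```text
t 3.45 pos [ 0.4465 -0.0796  0.1116] shk [-0.0993 -0.0034] F_shk [-5.96  0.24] 4.04 grip -0.0002
delta tool units [ 0.05 -0.02 -1.64] rot units [-0.06  0.01 -0.01]
```

>>> arm_command(delta_pos=[[0,0,-0.1],[0,0,-0.1],[0,0,-0.1],[0,0,-0.1],[0,0,-0.1],[0,0,-0.1],[0,0,-0.1],[0,0,-0.1],[0,0,-0.1],[0,0,-0.1]], rotation=[[-0.05,0,0],[0,0,0],[0,0,0],[0,0,0],[0,0,0],[0,0,0],[0,0,0],[0,0,0],[0,0,0],[0,0,0]])

```text
clock: 4.45
position: [0.4692, -0.0772, 0.1099]
tool_rot: [0.042, 1.551, -2.951]
force: [-6.6, -0.4, 6.0]
grip_width: 0.0002
```

Run:
```python
from h import *
plan(W(-.05,-.003,.110),-1)
```

```text
t 4.45 pos [ 0.4692 -0.0772  0.1099] shk [-0.0766 -0.0045] F_shk [-6.56  0.59] 5.99 grip 0.0002
delta tool units [-0.02 -0.05 -0.89] rot units [-0.04  0.19 -0.01]
```

>>> arm_command(delta_pos=[[0,0,-0.1],[0,0,-0.1],[0,0,-0.1],[0,0,-0.1],[0,0,-0.1],[0,0,-0.1],[0,0,-0.1],[0,0,-0.1],[0,0,-0.1]], rotation=[[0,0.06,0],[0,0.04,0],[0,0.04,0],[0,0.04,0],[0,0.03,0],[0,0.03,0],[0,0.02,0],[0,0.02,0],[0,0.02,0]])

```text
clock: 5.35
position: [0.4888, -0.0746, 0.108]
tool_rot: [0.049, 1.564, -2.945]
force: [-6.8, -1.1, 4.8]
grip_width: 0.0003
```

Run:
```python
from h import *
plan(W(-.05,-.003,.110),-1)
```

```text
t 5.35 pos [ 0.4888 -0.0746  0.108 ] shk [-0.0568 -0.0049] F_shk [-6.88 -0.05] 4.83 grip 0.0003
delta tool units [-0.07 -0.06 -0.23] rot units [-0.06  0.06 -0.  ]
```

>>> arm_command(delta_pos=[[-0.03,-0.03,-0.08],[-0.02,-0.03,-0.08],[0,0,-0.08],[0,0,-0.08],[0,0,-0.08],[0,0,-0.08]], rotation=[[0,0.03,0],[0,0.03,0],[0,0.02,0],[0,0.02,0],[0,0.02,0],[0,0.02,0]])

```text
clock: 5.95
position: [0.5016, -0.071, 0.1089]
tool_rot: [3.073, 1.567, 0.078]
force: [-4.0, 0.0, 1.1]
grip_width: -0.0003
```

>>> arm_command(delta_pos=[[0,0,-0.08],[0,0,-0.08],[0,0,-0.08],[0,0,-0.08]], rotation=[[0,0.02,0],[0,0.02,0],[0,0.02,0],[0,0.02,0]])

```text
clock: 6.35
position: [0.5119, -0.0697, 0.1088]
tool_rot: [3.113, 1.558, 0.118]
force: [-0.5, -0.1, -0.7]
grip_width: -0.0001
```

Run:
```python
from h import *
plan(W(-.05,-.003,.110),-1)
```

```text
t 6.35 pos [ 0.5119 -0.0697  0.1088] shk [-0.0332 -0.0036] F_shk [-0.53 -0.03] -0.74 grip -0.0001
delta tool units [-0.05 -0.01  0.56] rot units [-0.06 -0.12 -0.  ]
```

>>> arm_command(delta_pos=[[0,0,-0.06],[0,0,-0.06]], rotation=[[0,-0.04,0],[0,-0.04,0]])

```text
clock: 6.55
position: [0.514, -0.0693, 0.1088]
tool_rot: [2.568, 1.57, -0.427]
force: [-24.8, -1.7, 20.6]
grip_width: 0.0
```

Run:
```python
from h import *
plan(W(-.05,-.003,.110),-1)
im=optics.grab_frame('scene'); cv2.imwrite('raw_s2.png',im[:,:,::-1]); cv2.imwrite('pics/s2.png',cv2.resize(im[205:345,235:403,::-1],None,fx=4.2,fy=4.2,interpolation=cv2.INTER_CUBIC))
```

```text
t 6.55 pos [ 0.514  -0.0693  0.1088] shk [-0.0311 -0.0035] F_shk [-24.78   2.09] 20.56 grip 0.0
delta tool units [-0.04 -0.01  0.63] rot units [-0.07 -0.   -0.  ]
```

View pics/s2.png

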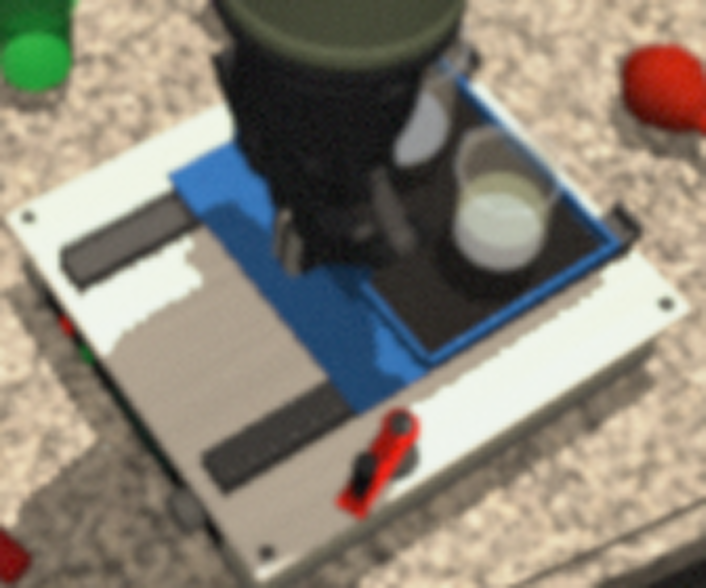

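The tray's front right corner is now at about (360,413) in the crop, and the push stopped dead at about 25 N. I'll back off and check whether the tray has seated.

>>> arm_command(delta_pos=[[0,0,0.15],[0,0,0.4],[0,0,0.6],[-0.5,0,0.3],[-1,0,0],[-1,0,0],[-1,0,0],[-1,0.3,0.5],[-0.5,0.5,0.5],[0,0,0]], rotation=[[0,0,0],[0,0,0],[0,0,0],[0,0,0],[0,0,0],[0,0,0],[0,0,0],[0,0,0],[0,0,0],[0,0,0]])

```text
clock: 7.6
position: [0.4405, -0.1039, 0.2648]
tool_rot: [2.978, 1.563, -0.015]
force: [-0.7, 0.2, -1.0]
grip_width: 0.0001
```

Run:
```python
from h import *
from m import S,T
R_=lambda n,uv,z:((at_z(n,uv,z)[:,:2]-C0)@RS).round(4)
for dz in (0,-.006):
  print(dz,'FR',R_('scene',S([[360,413]]),.086+dz),'rimBR',R_('scene',S([[620,243]]),.094+dz))
plan(W(-.13,-.10,.2),-1)
for n in('scene','top'):
    im=optics.grab_frame(n)[:,:,::-1]; cv2.imwrite(f'raw_{n}3.png',im)
a=cv2.resize(cv2.imread('raw_scene3.png')[205:345,235:403],(504,420),interpolation=cv2.INTER_CUBIC)
cv2.imwrite('pics/s3.png',cv2.resize(cv2.imread('raw_scene3.png')[205:345,235:403],None,fx=4.2,fy=4.2,interpolation=cv2.INTER_CUBIC))
```

```text
0 FR [[-0.0508 -0.0772]] rimBR [[ 0.0963 -0.076 ]]
-0.006 FR [[-0.0485 -0.0751]] rimBR [[ 0.0998 -0.0738]]
t 7.6 pos [ 0.4405 -0.1039  0.2648] shk [-0.109  -0.0265] F_shk [-0.64  0.33] -0.99 grip 0.0001
delta tool units [2.16 2.45 0.7 ] rot units [-0.04 -0.07 -0.01]
```

View pics/s3.png

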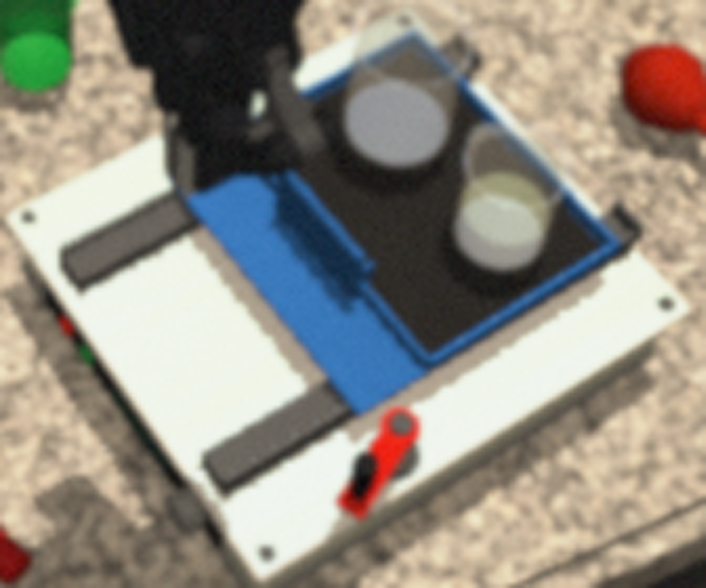

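Run:
```python
from h import *
plan(W(-.072,-.144,.2),-1)
```

```text
t 7.7 pos [ 0.4411 -0.1021  0.2632] shk [-0.1081 -0.0248] F_shk [0.25 0.9 ] 0.43 grip 0.0002
delta tool units [ 2.11  3.97 -1.2 ] rot units [-0.03 -0.06  0.  ]
```

>>> arm_command(delta_pos=[[0,0.8,-0.2],[0,0.8,-0.2],[0.4,0.8,-0.2],[0.6,0.8,-0.3],[0.6,0.6,-0.2],[0.4,0.2,-0.1],[0,0,0]], rotation=[[0,-0.05,0],[0,0,0],[0,0,0],[0,0,0],[0,0,0],[0,0,0],[0,0,0]])

```text
clock: 8.4
position: [0.4981, -0.2131, 0.1947]
tool_rot: [-1.081, 1.566, 2.219]
force: [-0.4, 0.1, 0.2]
grip_width: 0.0002
```

Run:
```python
from h import *
plan(W(-.072,-.144,.107),-1)
```

```text
t 8.4 pos [ 0.4981 -0.2131  0.1947] shk [-0.0687 -0.1432] F_shk [-0.4   0.19] 0.24 grip 0.0002
delta tool units [2.92 0.04 0.1 ] rot units [0.05 0.02 0.04]
```

>>> arm_command(delta_pos=[[0.7,0,0.1],[0.7,0,0],[0.6,0,0],[0.4,0,0],[0.3,0,0],[0.15,0,0],[0,0,0]], rotation=[[0,0,0],[0,0,0],[0,0,0],[0,0,0],[0,0,0],[0,0,0],[0,0,0]])

```text
clock: 9.1
position: [0.496, -0.2067, 0.1082]
tool_rot: [-1.633, 1.565, 1.672]
force: [-0.2, 0.6, 0.3]
grip_width: -0.0002
```

Run:
```python
from h import *
plan(W(-.072,-.092,.108),-1)
im=optics.grab_frame('scene'); cv2.imwrite('pics/s4.png',cv2.resize(im[205:345,235:403,::-1],None,fx=4.2,fy=4.2,interpolation=cv2.INTER_CUBIC))
```

```text
t 9.1 pos [ 0.496  -0.2067  0.1082] shk [-0.0698 -0.1365] F_shk [-0.1   0.58] 0.25 grip -0.0002
delta tool units [ 0.01 -1.48  0.06] rot units [ 0.1  -0.    0.05]
```

View pics/s4.png

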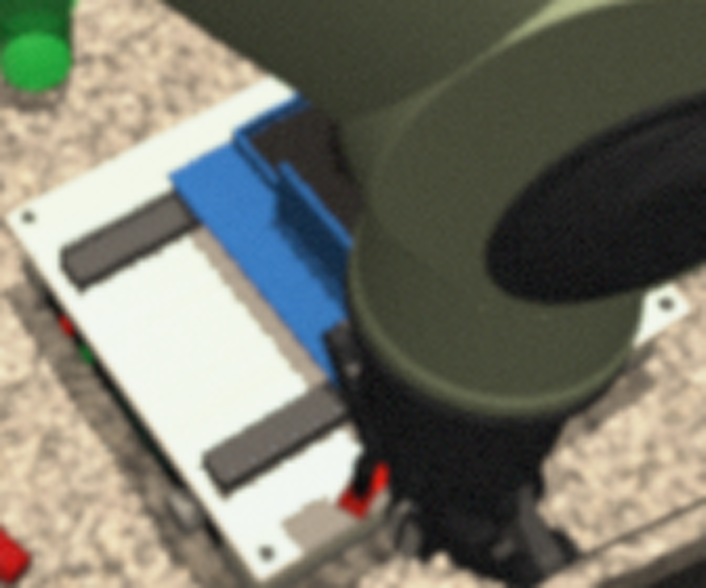

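The fingers are down at about (420,530), to the right of the peg at (365,470). Now I'll push it toward the tray.

>>> arm_command(delta_pos=[[0,-0.2,0.05],[0,-0.15,0],[0,-0.15,0],[0,-0.15,0],[0,-0.15,0],[0,-0.15,0],[0,-0.15,0],[0,-0.15,0]], rotation=[[0.05,0,0],[0,0,0],[0,0,0],[0,0,0],[0,0,0],[0,0,0],[0,0,0],[0,0,0]])

```text
clock: 9.95
position: [0.4889, -0.1676, 0.1107]
tool_rot: [-2.322, 1.566, 0.977]
force: [0.7, -0.5, -0.6]
grip_width: 0.0004
```

Run:
```python
from h import *
plan(W(-.072,-.092,.108),-1)
```

```text
t 9.95 pos [ 0.4889 -0.1676  0.1107] shk [-0.0709 -0.0969] F_shk [ 0.57 -0.59] -0.57 grip 0.0004
delta tool units [ 0.09 -0.16  0.04] rot units [ 0.04 -0.03  0.03]
```

>>> arm_command(delta_pos=[[0.06,-0.15,0.02],[0,-0.12,0],[0,-0.1,0],[0,0,0],[0,0.2,0.1],[0,0.3,0.5],[0,0,0.8],[0,0,0.3],[0,0,0]], rotation=[[0,0,0],[0,0,0],[0,0,0],[0,0,0],[0,0,0],[0,0,0],[0,0,0],[0,0,0],[0,0,0]])

```text
clock: 10.85
position: [0.4345, -0.1814, 0.1083]
tool_rot: [-2.172, 1.566, 1.126]
force: [-0.4, 0.1, -0.6]
grip_width: 0.0002
```

Run:
```python
from h import *
plan(W(-.11,-.068,.108),-1)
im=optics.grab_frame('scene'); cv2.imwrite('pics/s5.png',cv2.resize(im[205:345,235:403,::-1],None,fx=4.2,fy=4.2,interpolation=cv2.INTER_CUBIC))
```

```text
t 10.85 pos [ 0.4345 -0.1814  0.1083] shk [-0.1267 -0.1022] F_shk [-0.37  0.17] -0.57 grip 0.0002
delta tool units [ 0.01 -1.14 -0.56] rot units [ 0.03 -0.02  0.03]
```

View pics/s5.png

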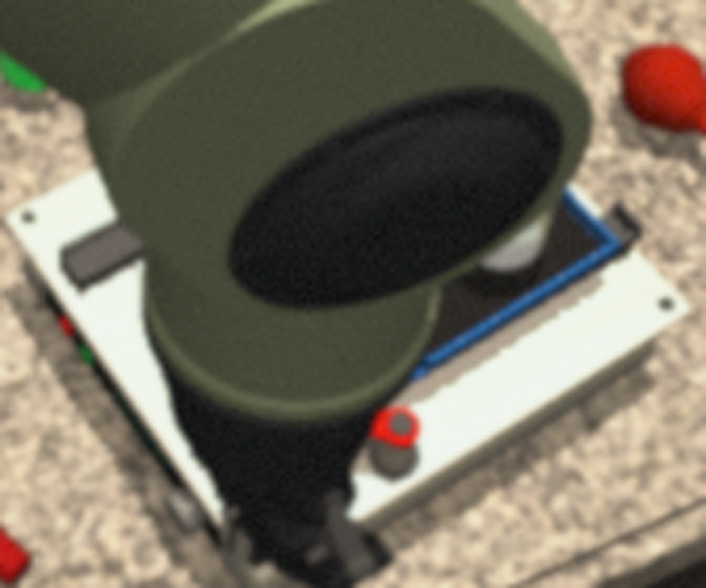

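The latch bar is out of sight behind the gripper now. The pivot at (400,425) shows no bar on its old side, so it has turned. Next I'll move in front of the peg and push toward +x.

>>> arm_command(delta_pos=[[0,-0.5,0],[0,-0.5,0],[0,-0.3,0],[0,-0.05,-0.2],[0,0,-0.2],[0,0,-0.2],[0,0,0]], rotation=[[0,0,0],[0,0,0],[0,0,0],[0,0,0],[0,0,0],[0,0,0],[0,0,0]])

```text
clock: 11.6
position: [0.4511, -0.1345, 0.1088]
tool_rot: [-2.572, 1.564, 0.728]
force: [-0.6, 0.1, 0.0]
grip_width: 0.0
```

Run:
```python
from h import *
plan(W(-.0565,-.06,.108),-1)
```

```text
t 11.6 pos [ 0.4511 -0.1345  0.1088] shk [-0.1032 -0.0584] F_shk [-0.6   0.16] 0.01 grip 0.0
delta tool units [ 0.03  0.06 -1.56] rot units [ 0.05 -0.05  0.03]
```

>>> arm_command(delta_pos=[[0,0.05,-0.2],[0,0,-0.15],[0,0,-0.15],[0,0,-0.15],[0,0,-0.15],[0,0,-0.15],[0,0,-0.12],[0,0,-0.12],[0,0,-0.1]], rotation=[[0,0,0],[0,0,0],[0,0,0],[0,0,0],[0,0,0],[0,0,0],[0,0,0],[0,0,0],[0,0,0]])

```text
clock: 12.5
position: [0.4896, -0.1296, 0.1076]
tool_rot: [-1.364, 1.565, 1.935]
force: [-1.6, 1.2, -0.4]
grip_width: 0.0002
```

Run:
```python
from h import *
plan(W(-.0565,-.06,.108),-1)
```

```text
t 12.5 pos [ 0.4896 -0.1296  0.1076] shk [-0.0644 -0.0593] F_shk [-1.39  1.4 ] -0.41 grip 0.0002
delta tool units [-0.01  0.02 -0.26] rot units [0.04 0.01 0.06]
```

>>> arm_command(delta_pos=[[0,0,-0.08],[0,0,-0.08],[0,0,-0.08],[0,0,-0.06]], rotation=[[0,0,0],[0,0,0],[0,0,0],[0,0,0]])

```text
clock: 12.9
position: [0.4982, -0.1284, 0.1075]
tool_rot: [-1.022, 1.564, 2.277]
force: [-15.9, 1.2, 10.3]
grip_width: -0.0004
```

Run:
```python
from h import *
plan(W(-.0565,-.06,.108),-1)
```

```text
t 12.9 pos [ 0.4982 -0.1284  0.1075] shk [-0.0557 -0.0595] F_shk [-15.53   3.57] 10.27 grip -0.0004
delta tool units [-0.02  0.02  0.03] rot units [0.04 0.04 0.06]
```

>>> arm_command(delta_pos=[[0,0,0.2],[0,0,0.6],[0,0,0.6],[-0.6,0.2,0.4],[-1,0.8,0],[-1,1,0],[-0.8,1,0],[-0.5,1,0],[0,1,0],[0,0.5,0]], rotation=[[0,0,0],[0,0,0],[0,0,0],[0,0,0],[0,0,0],[0,0,0],[0,0,0],[0,0,0],[0,0,0],[0,0,0]])

```text
clock: 13.9
position: [0.4699, -0.3061, 0.2302]
tool_rot: [-1.976, 1.568, 1.325]
force: [0.4, 0.5, 0.3]
grip_width: -0.0
```

Run:
```python
from h import *
state()
a=optics.grab_frame('scene')[205:345,235:403,::-1]; b=optics.grab_frame('top')[122:234,272:386,::-1]
z=np.hstack([cv2.resize(a,(400,333),interpolation=cv2.INTER_CUBIC),cv2.resize(b,(339,333),interpolation=cv2.INTER_CUBIC)])
cv2.imwrite('pics/s6.png',z)
```

```text
t 13.9 pos [ 0.4699 -0.3061  0.2302] shk [-0.1107 -0.2308] F_shk [0.43 0.41] 0.3 grip -0.0
```

View pics/s6.png

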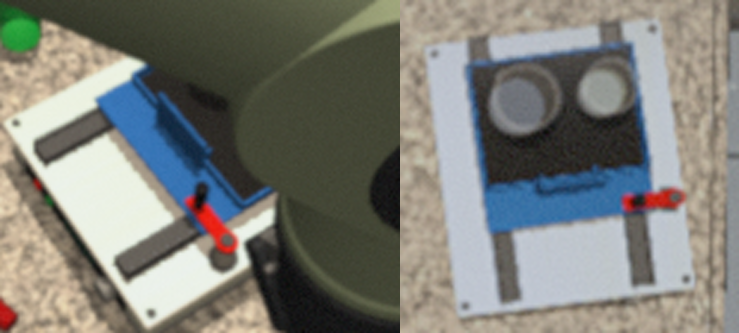

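The latch bar now lies across the tray's front right corner: the peg is at (200,193) and the pivot at (228,240) in the left crop. Both beakers are upright in the top view on the right. I'll check the latch angle, then hand in.

Run:
```python
from h import *
Q=lambda p:(np.array([p])-[400,0]+.5)/(333/112)-.5+[272,122]
P=lambda p:(np.array([p])+.5)/(400/168)-.5+[235,205]
f=lambda n,uv,z:((at_z(n,uv,z)[:,:2]-C0)@RS)[0]
for n,g,a,b in(('top',Q,(675,196),(637,200)),('scene',P,(228,240),(200,188))):
    v=f(n,g(b),.112)-f(n,g(a),.087); print(n,'latch',np.arctan2(v[1],-v[0]).round(2),'len',np.hypot(*v).round(4))
print('front edge x z=.080',f('top',Q((490,231)),.08),f('top',Q((622,214)),.08))
bot.job_done()
```

```text
top latch 1.57 len 0.039
scene latch 1.53 len 0.0368
front edge x z=.080 [-0.04954474  0.07267243] [-0.04914356 -0.04409671]
the job is handed in; nothing more can be done
```

I pushed the tray back about 68 mm by its push plate until it stopped, then turned the latch onto its stop in two pushes. The job was handed in at about 14 s of the 42 s allowed, and the hand-in gives no verdict.

**Tray:** the push force fell to about 0.5 N just before the tray stopped dead, with a peak reading of about 25 N against the 45 N limit. I did not measure the drop in height directly. That the tray is seated rests on three things:
- The travel lies within the expected 50 to 85 mm.
- The front edge is level with the shaker, at x = -49 mm.
- The latch bar passes freely over the tray plate, which it could not do if the tray were unseated.

**Latch:** it met its stop at about 16 N. The last pictures put it at 1.57 rad (top camera) and 1.53 rad (scene camera), against the 1.40 rad needed.

**Beakers and bystanders:** in the last top view both beakers stand upright on the mat. I kept the gripper clear of the bystanders, but did not measure them again.

**Disagreements:** the pushes also showed upward force readings of up to 20 N on the tool, which I did not explain. The peg-to-pivot distance came out at 39 and 37 mm, against the 36 mm given.

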